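# Draw the oilstone out of the bench rack and lay it on the mat

### The job

Get the bench ready for dressing glass edges: draw the oilstone out through the open front of its slot in the low wooden rack (the roof keeps it from being lifted out) and lay it gently down, flat and lengthwise, in the middle of the black rubber mat. Leave the brush in its slot where it lies.

Things in the scene. Friction and masses are not known exactly. Their poses are not given: they have to be found in the camera images.
- oilstone: Loose oilstone, 0.09 to 0.18 kg: brown wooden base 40 x 112 x 6 mm, on it a grey stone 28 x 100 mm, top at 14 mm. Origin: centre of its underside; y along its length, z up. It lies lengthwise on the bench in one of the rack's three slots (which one varies), its front 48 to 64 mm sticking out; grip that end from above, across the grey stone (28 mm) or the base (40 mm).
- lead_brush: Bystander, loose: brush with a plain wooden back and black bristles underneath, 24 x 130 x 26 mm. Origin: centre of its underside; y along its length. It lies in another slot of the rack and must stay there. (The third slot holds a thin green and brass glass cutter, 14 x 145 mm.)
- rack: Fixed wooden rack, 105 deep, 266 wide, 46 mm high; tape roll and marker on its roof reach 65 mm. Origin: bench height, middle of the front; x points into the rack (the open front looks along -x, roughly to the robot), y along the front. Slots at y = -90, 0, +90 mm, open only in front, 54 wide, 34 high, 93 mm deep, 36 mm walls between; no floor: things in them lie on the bench.
- mat: Black rubber mat, fixed flat on the bench, 170 x 110 x 3 mm. Origin at the centre of its underside, so its upper face is at z = 3 mm; x along its 170 mm length, z up.

How it is judged (in metres and radians):
On the way:
1. the oilstone has been drawn out of its slot through the front (x of oilstone in the frame of rack below -0.045 m), for 0.1 s.
At the end, for the whole second after the job is handed in: The oilstone lies still, flat and right way up on the mat, its centre within 25 mm of the mat's centre along the mat and 20 mm across it, its length within 17 degrees of the mat's length (x of oilstone in the frame of mat between -0.025 and 0.025 m and y of oilstone in the frame of mat between -0.02 and 0.02 m and height (world z) of oilstone below 0.008 m and angle between oilstone's own z axis and vertical below 0.1 rad and angle between the y axis of oilstone and the x axis of mat, either way round below 0.3 rad and linear speed of oilstone below 0.02 m/s); the robot touches nothing.
It fails at once if the brush is moved by more than 20 mm (distance of lead_brush from where it was at the start of the episode above 0.02 m).
It fails at once if the oilstone is dropped or thrown (moves faster than 0.7 m/s with no finger on it) (linear speed of oilstone above 0.7 m/s and contact force between oilstone and the fingers below 0.05 N).
It also fails if it takes over 42 s, if anything falls off the work surface, if the arm or the gripper's body presses on something with over 40 N, if the wrist force passes 120 N, or if a joint passes its speed limit or range.

### The arm

A 6-joint arm with a two-finger parallel gripper is mounted at the origin on a cart in front of the work surface, level with it; the furniture and walls round the work are solid. World frame = base frame: x ahead of the robot, y to its left, z up, the work surface at z = 0. Lengths are in mm, angles in rad, forces in N, time in s.
With the tool pointing down it reaches from about 350 to 925 mm from the base axis. Payload 6.4 kg.
Tool frame: the origin (TCP) lies between the finger pads; the fingertips stand 25 mm ahead of it and the grasp point (between the pads) lies 6 mm ahead of it; z points along the fingers, y is the line along which they close (so a half turn about z gives the same grasp; the last joint's range is limited). The gripper opens to 94 mm and grips with 3 to 60 N. Pads are 16 mm wide; open, the fingers measure 119 mm over their backs; the gripper's body (75 mm by 177 mm) begins 78 mm behind the grasp point.
Start: joints at [-1.408, 0.245, 1.558, -0, 1.339, -0.174], TCP at [214.81, -613.491, 230.455] pointing down, gripper open.
Joint ranges: [-3.13, 3.13], [-1.02, 2.26], [0.13, 2.54], [-0.95, 4.09], [0.21, 2.88], [-2.74, 2.74]. Speed limits (rad/s): [2.57, 2.57, 3.14, 3.14, 3.14, 3.14].

### API

Orientations are given as a unit quaternion [x, y, z, w].
In Python, from bench import robot, eyes gives the robot as it stands. The module is installed in compiled form; this text tells all that it offers.
- The arm moves only by the tool carry_out, never from a script. Its argument "motion" is a list of rows, each a list of 3 entries, a list of its own where there are three numbers: the opening, from 0 (shut) to 1 (fully open), then the shift along the tool's x, y, z in units of 30 mm (1.0 is 30 mm), then the turn, a rotation vector about the tool's x, y, z in units of 6 degrees (1.0 is 6 degrees). In form: [[hand, [tx, ty, tz], [rx, ry, rz]], ...]. A call has 1 to 20 rows; each row is the pose to reach, as a shift and turn from the pose commanded when the call began, along the tool's axes at that moment; what a row does not reach only later rows make up. A row lasts 1/12 s, in which the tool goes at most 41.7 mm and 7.16 degrees, less where a joint would pass 70% of its speed; a pose out of reach is approached as far as the arm can. A call with a gripper value outside its range is refused whole. The fingers move at their own pace and stop on an object; "grip_force" is the grip in N (left out, the last holds). Time passes only in rows, so rows that repeat a pose let the fingers close. It gives the time, the measured TCP pose, the force, the opening and the grip force at its end, in the units of the state.
- robot.get_state(): the state, without advancing time (a new reading comes with each control period).
- eyes.camera(name): name is "scene" or "top" or "wrist"; returns the picture (480x640x3 uint8, red, green, blue); there is no depth.
- eyes.camera_params(name): a dict with "fov_y" (degrees; the focal length in pixels is half the picture's height over the tangent of half this angle, whatever the lens; pixels are square), "cx", "cy" (the principal point, pixels), "pose" (4x4, takes a point from camera to world coordinates). Camera axes: x right, y up, looking along -z (the intrinsics and any distortion apply to the point x, -y, -z); pixel columns grow to the right and rows downward; lengths in mm; the calibration is good to about 2 mm. A picture is of the moment at which its call begins: read the wrist's pose just before it. camera_params takes no time and is no camera call; for the wrist camera it gives the pose at the moment of the call.
- robot.sign_off(): hands the job in; it is judged then, once.
The state is a dict: "time_s": time; "q": joint angles; "qd": joint speeds; "effort": joint torques, N m; "ee_pos": TCP position; "ee_rot": TCP orientation; "contact_force": force on the tool from outside, world axes, zero at the start; "ft_torque": the same for the moment, N m; "opening": finger opening in mm; "finger_force": force on a finger pad.
Only numpy, scipy, OpenCV 4.12 (cv2) and the standard library are available. Lean on these libraries where they do the work, as an engineer would, in place of code of your own. Each camera call takes 0.05 s, during which the arm holds its last target. There are 200 camera calls.

## Working session

There is one attempt and no reset: what is moved stays moved. The work goes in short steps, Python scripts to look and compute and a tool call to move; the robot and the scene stay as the last step left them, time stands still between calls to the robot, and variables do not carry over. Pictures are saved under pics/ and viewed, at most 10 in all, crops included, and the job is handed in when it is done.

Besides the shell and the picture viewer there is one more tool, called after "Call:" as name([rows], argument=value, ...), one row to a line, values as JSON. carry_out: Moves the arm, as the interface text tells. Its arguments: {"type":"object","properties":{"motion":{"type":"array"},"grip_force":{"type":"number"}},"required":["motion"]}

```bash
mkdir -p pics; python3 - <<'E'
from bench import robot, eyes
import cv2
s=robot.get_state();print(s['time_s'],s['ee_pos'],s['ee_rot'],s['opening'])
for n in ("scene","top"):
    cv2.imwrite(f"pics/{n}0.png",eyes.camera(n)[:,:,::-1]);print(n,eyes.camera_params(n))
E
```

```text
0.0 [ 214.69625823 -612.934656    229.38048576] [ 9.85854356e-01  1.67601647e-01 -3.29263494e-06 -9.36432151e-04] 94.27965859399366
scene {'fov_y': 50.18074162959606, 'cx': 315.7995074872342, 'cy': 231.57922962350986, 'pose': array([[-8.24109712e-01,  4.17946030e-01, -3.82314398e-01,
         2.08601073e+02],
       [-5.66422532e-01, -6.04554866e-01,  5.60070468e-01,
         6.87040613e+02],
       [ 2.94919919e-03,  6.78111001e-01,  7.34953585e-01,
         6.78546413e+02],
       [ 0.00000000e+00,  0.00000000e+00,  0.00000000e+00,
         1.00000000e+00]])}
top {'fov_y': 57.8202552225476, 'cx': 322.72646975745425, 'cy': 243.31079620480853, 'pose': array([[ 2.85685298e-02,  9.95729867e-01, -8.77830905e-02,
         4.60816149e+02],
       [-9.99521036e-01,  2.74109349e-02, -1.43644978e-02,
         1.63376664e+02],
       [-1.18969429e-02,  8.81514182e-02,  9.96036039e-01,
         8.77935470e+02],
       [ 0.00000000e+00,  0.00000000e+00,  0.00000000e+00,
         1.00000000e+00]])}
```

View pics/top0.png

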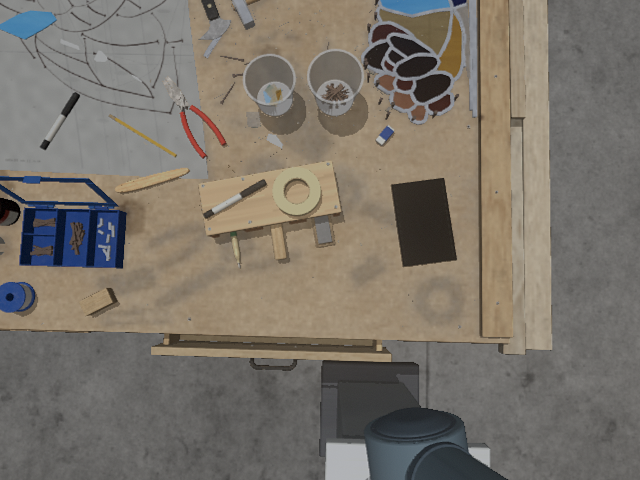

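View pics/scene0.png

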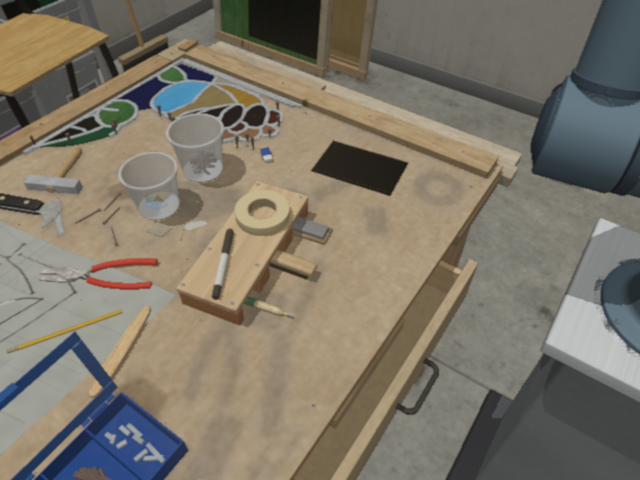

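The top view shows the oilstone's end at about (323,233), the brush at (279,242), the cutter at (236,250) and the mat with corners near (391,185), (444,179), (456,259) and (404,266). I'll enlarge this.

```bash
python3 - <<'E'
import cv2
a=cv2.imread("pics/top0.png")
cv2.imwrite("pics/c1.png",cv2.resize(a[160:280,190:350],None,fx=5,fy=5,interpolation=cv2.INTER_CUBIC))
cv2.imwrite("pics/c2.png",cv2.resize(a[170:275,380:470],None,fx=5,fy=5,interpolation=cv2.INTER_CUBIC))
E
```

```text
(no output)
```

View pics/c1.png

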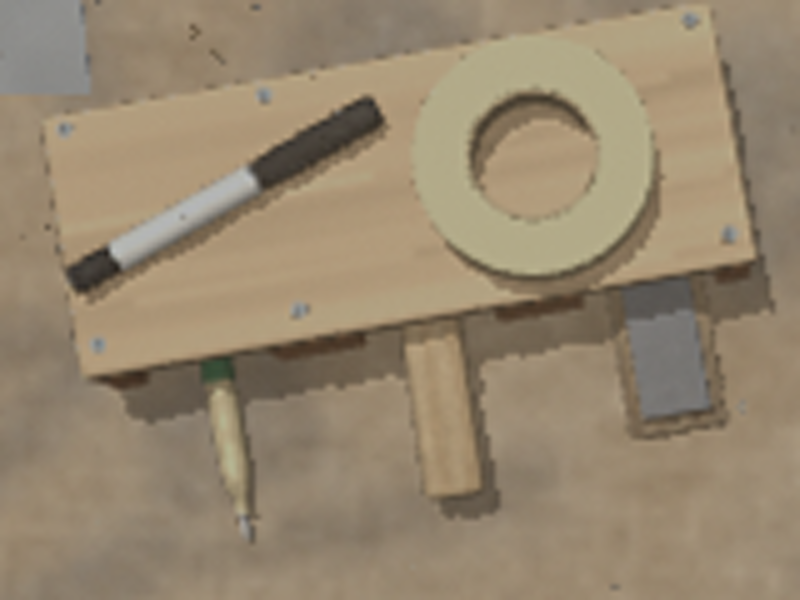

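View pics/c2.png

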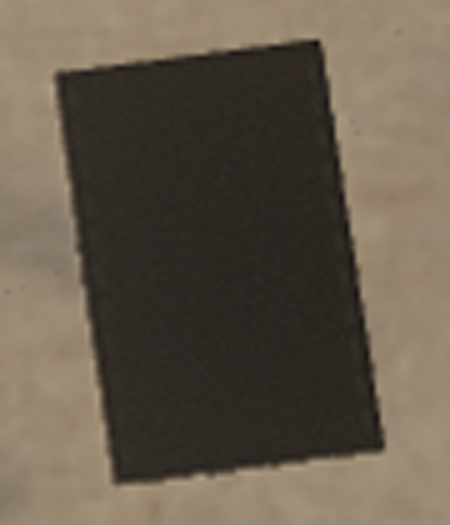

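The oilstone is in the right-hand slot. The crop gives its stone end corners at (642,418) and (711,409), and its side edges run up to (624,290) and (692,280). The roof front corners are (85,378) and (755,262), the brush end is (428..482, 492), and the mat corners are clear. I'll convert these to positions.

```bash
cat > h.py <<'E'
import numpy as np
from bench import robot, eyes
from scipy.spatial.transform import Rotation as R
def ray(name,uv,z,P=None):
    P=P or eyes.camera_params(name); f=240/np.tan(np.radians(P['fov_y']/2)); T=P['pose']
    o=[]
    for u,v in uv:
        d=T[:3,:3]@[(u-P['cx'])/f,-(v-P['cy'])/f,-1]
        o.append(T[:3,3]+d*(z-T[2,3])/d[2])
    return np.array(o)
E
python3 - <<'E'
from h import *
np.set_printoptions(precision=1,suppress=True)
c1=lambda l:[((u+.5)/5-.5+190,(v+.5)/5-.5+160) for u,v in l]
c2=lambda l:[((u+.5)/5-.5+380,(v+.5)/5-.5+170) for u,v in l]
dirn=lambda a,b:np.degrees(np.arctan2(*(b-a)[1::-1]))
s=ray("top",c1([(642,418),(711,409),(624,290),(692,280)]),14);print("stone",s[:,:2],dirn(s[0],s[2]),dirn(s[1],s[3]))
b=ray("top",c1([(632,438),(726,424)]),6);print("base",b[:,:2],dirn(b[1],b[0]))
r=ray("top",c1([(85,378),(755,262),(45,118),(712,5)]),46);print("rack",r[:,:2],dirn(r[1],r[0]),np.linalg.norm(r[1]-r[0]))
c=ray("top",c1([(428,496),(482,489)]),26);print("brush",c[:,:2])
m=ray("top",c2([(56,73),(321,40),(384,450),(115,484)]),3);print("mat",m[:,:2],m.mean(0),dirn(m[3],m[0]),dirn(m[2],m[1]),np.linalg.norm(m[3]-m[0]))
st=robot.get_state();print(R.from_quat(st['ee_rot']).as_matrix())
E
```

```text
stone [[536.9 185.3]
 [541.3 157.8]
 [588.3 194. ]
 [593.1 166.9]] 9.665262712509765 9.874483360192158
base [[529.4 189.3]
 [536.1 151.6]] 100.08089490624846
rack [[543.7 400. ]
 [595.8 142.6]
 [645.2 421. ]
 [696.9 161.9]] 101.45039829941953 262.69589151049456
brush [[502.8 268.1]
 [506.1 247. ]]
mat [[662.9  40.5]
 [679.4 -67.3]
 [512.5 -93.2]
 [495.8  14.4]] [587.6 -26.4   3. ] 8.885560957364486 8.818009615664684 169.08615488905377
[[ 0.9  0.3 -0. ]
 [ 0.3 -0.9  0. ]
 [ 0.  -0.  -1. ]]
```

```bash
cat >> h.py <<'E'
def go(p,yaw,pos=None,rot=None):
    s=robot.get_state(); pos=s['ee_pos'] if pos is None else np.array(pos); r=R.from_quat(s['ee_rot'])
    t=R.from_euler('z',yaw,degrees=True)*R.from_quat([1,0,0,0])
    print(s['time_s'],"at",s['ee_pos'].round(1),"F",s['contact_force'].round(1),"op",round(s['opening'],1))
    print("shift",(r.inv().apply(np.array(p)-pos)/30).round(3),"turn",((r.inv()*t).as_rotvec(degrees=True)/6).round(3))
E
python3 -c "
from h import *
go([566,176,130],9.8,[214.81,-613.49,230.46])"
```

```text
0.1 at [ 214.7 -613.   229.5] F [-0.1  0.4 -0.1] op 93.6
shift [ 19.744 -20.964   3.389] turn [-1.600e-02 -1.000e-03  1.583e+00]
```

Call:
carry_out([
  [0.65,[19.74,-20.96,0.5],[0,0,1.58]],
  [0.65,[19.74,-20.96,0.5],[0,0,1.58]],
  [0.65,[19.74,-20.96,0.5],[0,0,1.58]],
  [0.65,[19.74,-20.96,0.5],[0,0,1.58]],
  [0.65,[19.74,-20.96,0.5],[0,0,1.58]],
  [0.65,[19.74,-20.96,0.5],[0,0,1.58]],
  [0.65,[19.74,-20.96,0.5],[0,0,1.58]],
  [0.65,[19.74,-20.96,0.5],[0,0,1.58]],
  [0.65,[19.74,-20.96,0.5],[0,0,1.58]],
  [0.65,[19.74,-20.96,0.5],[0,0,1.58]],
  [0.65,[19.74,-20.96,0.5],[0,0,1.58]],
  [0.65,[19.74,-20.96,0.5],[0,0,1.58]],
  [0.65,[19.74,-20.96,0.5],[0,0,1.58]],
  [0.65,[19.74,-20.96,0.5],[0,0,1.58]],
  [0.65,[19.74,-20.96,0.5],[0,0,1.58]],
  [0.65,[19.74,-20.96,0.5],[0,0,1.58]],
  [0.65,[19.74,-20.96,0.5],[0,0,1.58]],
  [0.65,[19.74,-20.96,0.5],[0,0,1.58]],
  [0.65,[19.74,-20.96,0.5],[0,0,1.58]],
  [0.65,[19.74,-20.96,0.5],[0,0,1.58]],
], grip_force=20)

```text
time_s: 1.77
ee_pos: [553.6, 150.0, 215.5]
ee_rot: [0.996, 0.086, -0.0, 0.0]
contact_force: [0.7, -0.9, 0.8]
opening: 61.1
finger_force: 0.0
```

```bash
python3 -c "
from h import *
go([566,176,130],9.8)"
```

```text
1.7667 at [553.6 150.  215.5] F [ 0.7 -0.9  0.8] op 61.1
shift [ 0.556 -0.782  2.85 ] turn [0.001 0.006 0.008]
```

Call:
carry_out([
  [0.65,[0,0,1],[0,0,0]],
  [0.65,[0,0,2],[0,0,0]],
  [0.65,[0,0,2],[0,0,0]],
  [0.65,[0,0,2],[0,0,0]],
  [0.65,[0,0,2],[0,0,0]],
])

```text
time_s: 2.18
ee_pos: [554.1, 147.5, 157.2]
ee_rot: [0.996, 0.085, 0.001, 0.0]
contact_force: [-1.2, -1.0, 0.9]
opening: 60.9
finger_force: 0.0
```

```bash
python3 -c "
from h import *
import cv2
go([566,176,130],9.8)
P=eyes.camera_params('wrist');cv2.imwrite('pics/w1.png',eyes.camera('wrist')[:,:,::-1])
import pickle;pickle.dump(P,open('w1.pkl','wb'))"
```

```text
2.1833 at [554.1 147.5 157.2] F [-1.2 -1.   0.9] op 60.9
shift [ 0.552 -0.869  0.908] turn [ 0.001 -0.012 -0.002]
```

View pics/w1.png

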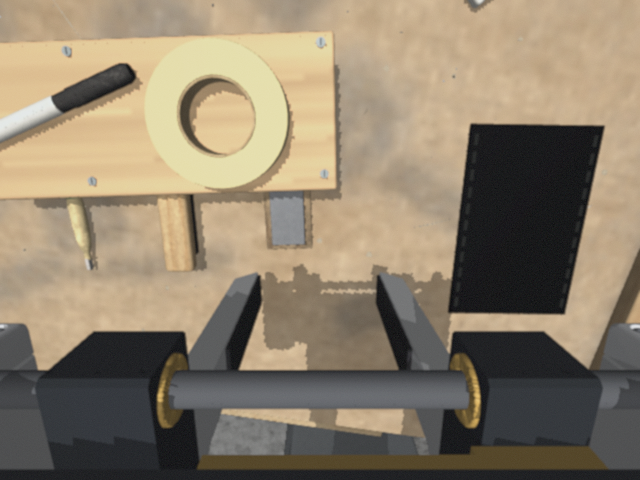

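The wrist view shows the stone's end corners at about (273,246) and (304,245), and the base end at (267,248) and (311,247). The mat corners are (470,124), (603,126), (566,314) and (449,312).

```bash
python3 -c "
from h import *
import pickle;P=pickle.load(open('w1.pkl','rb'))
print(ray('wrist',[(273,246),(304,245),(271,195),(303,193)],14,P).round(1),ray('wrist',[(267,248),(311,247)],6,P).round(1))
m=ray('wrist',[(470,124),(603,126),(566,314),(449,312)],3,P);print(m.round(1),m.mean(0))"
```

```text
[[536.7 182.6  14. ]
 [542.1 156.6  14. ]
 [579.8 190.2  14. ]
 [585.9 164.6  14. ]] [[531.4 188.1   6. ]
 [538.9 150.2   6. ]]
[[662.8  40.1   3. ]
 [679.7 -66.9   3. ]
 [514.1 -96.    3. ]
 [497.4  12.6   3. ]] [588.4879731  -27.54272631   3.        ]
```

Call:
carry_out([
  [0.65,[0.55,-0.85,0.5],[0,0,0]],
  [0.65,[0.55,-0.85,1.5],[0,0,0]],
  [0.65,[0.55,-0.85,2.5],[0,0,0]],
  [0.65,[0.55,-0.85,3.2],[0,0,0]],
  [0.65,[0.55,-0.85,3.5],[0,0,0]],
  [0.65,[0.55,-0.85,3.7],[0,0,0]],
  [0.65,[0.55,-0.85,3.7],[0,0,0]],
  [0.65,[0.55,-0.85,3.7],[0,0,0]],
])

```text
time_s: 2.9
ee_pos: [566.9, 175.6, 46.9]
ee_rot: [0.996, 0.085, 0.002, -0.0]
contact_force: [-0.1, 0.0, 0.6]
opening: 61.1
finger_force: 0.0
```

```bash
python3 -c "
from h import *
import cv2
go([566,175.5,33],9.8)
go([566,175.5,33],9.8)
P=eyes.camera_params('wrist');cv2.imwrite('pics/w2.png',eyes.camera('wrist')[:,:,::-1])
"
```

```text
2.9 at [566.9 175.6  46.9] F [-0.1  0.   0.6] op 61.1
shift [-0.031 -0.001  0.462] turn [ 0.002 -0.029 -0.001]
2.9 at [566.9 175.6  46.9] F [-0.1  0.   0.6] op 61.1
shift [-0.031 -0.001  0.462] turn [ 0.002 -0.029 -0.001]
```

View pics/w2.png

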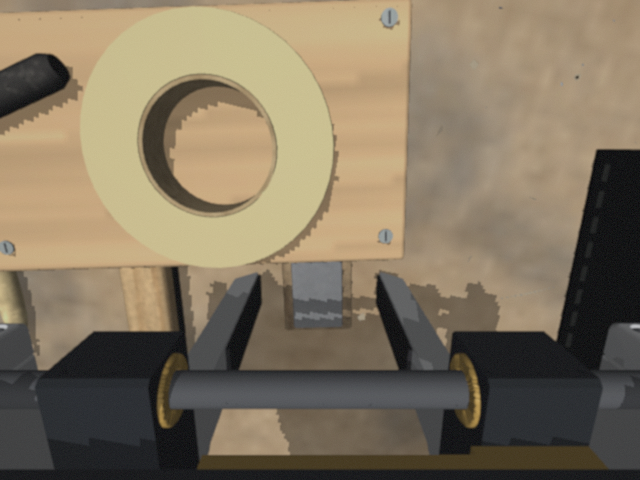

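The stone is centred between the fingers (stone about x=318, finger middle about 319). I'll descend and grip.

Call:
carry_out([
  [0.65,[-0.1,0,0.25],[0,0,0]],
  [0.65,[-0.1,0,0.45],[0,0,0]],
  [0.65,[-0.1,0,0.45],[0,0,0]],
  [0.2,[-0.1,0,0.45],[0,0,0]],
  [0.2,[-0.1,0,0.45],[0,0,0]],
  [0.2,[-0.1,0,0.45],[0,0,0]],
  [0.2,[-0.1,0,0.45],[0,0,0]],
  [0.2,[-0.1,0,0.45],[0,0,0]],
  [0.2,[-0.1,0,0.45],[0,0,0]],
], grip_force=25)

```text
time_s: 3.7
ee_pos: [562.6, 175.3, 31.7]
ee_rot: [0.996, 0.086, 0.0, -0.0]
contact_force: [0.6, 1.0, 0.7]
opening: 27.8
finger_force: 24.9
```

Call:
carry_out([
  [0.2,[-0.3,0,-0.02],[0,0,0]],
  [0.2,[-0.7,0,-0.02],[0,0,0]],
  [0.2,[-1.1,0,-0.02],[0,0,0]],
  [0.2,[-1.5,0,-0.02],[0,0,0]],
  [0.2,[-1.9,0,-0.02],[0,0,0]],
  [0.2,[-2.3,0,-0.02],[0,0,0]],
  [0.2,[-2.7,0,-0.02],[0,0,0]],
  [0.2,[-3,0,-0.02],[0,0,0]],
  [0.2,[-3,0,-0.02],[0,0,0]],
  [0.2,[-3,0,-0.02],[0,0,0]],
  [0.2,[-3,0,-0.02],[0,0,0]],
  [0.2,[-3,0,-0.5],[0,0,0]],
  [0.2,[-3,0,-1],[0,0,0]],
  [0.2,[-3,0,-1.5],[0,0,0]],
  [0.2,[-3,0,-2],[0,0,0]],
  [0.2,[-3,0,-2],[0,0,0]],
  [0.2,[-3,0,-2],[0,0,0]],
])

```text
time_s: 5.12
ee_pos: [474.7, 159.9, 91.9]
ee_rot: [0.996, 0.086, 0.001, -0.0]
contact_force: [-0.3, -0.2, -2.8]
opening: 27.4
finger_force: 24.9
```

```bash
python3 -c "
from h import *
import cv2
go([560,-32,100],8.9)
cv2.imwrite('pics/w3.png',eyes.camera('wrist')[:,:,::-1])
"
```

```text
5.1167 at [474.7 159.9  91.9] F [-0.3 -0.2 -2.8] op 27.4
shift [ 1.712  6.789 -0.265] turn [ 0.001 -0.017  0.153]
```

View pics/w3.png

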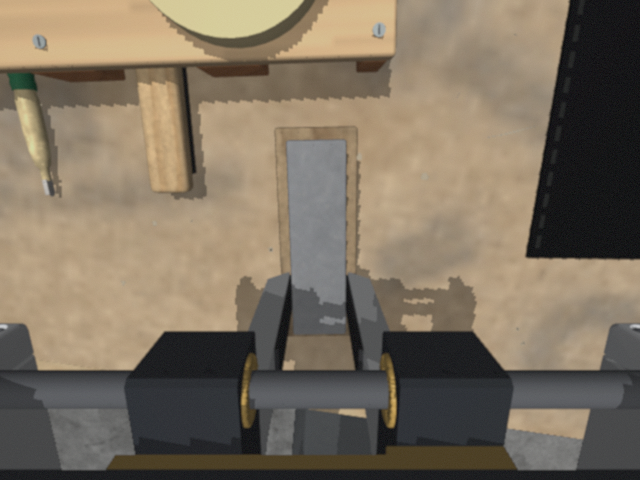

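The oilstone is held straight, with the far end of its base at (276,128)–(357,127) and the stone's far end at (287,140)–(347,140).

```bash
python3 -c "
from h import *
p=robot.get_state()['ee_pos']
u=np.array([np.cos(np.radians(9.8)),np.sin(np.radians(9.8))]);v=np.array([u[1],-u[0]])
for n,c,z,w in (('base',[(276,128),(357,127)],66,40),('stone',[(287,140),(347,140)],74,28)):
  for dz in(-8,-4,0,4):
    a=ray('wrist',c,z+dz);d=a.mean(0)[:2]-p[:2];print(n,dz,np.linalg.norm(a[1]-a[0]).round(1),w,(d@u).round(1),(d@v).round(1))
"
```

```text
base -8 39.9 40 82.5 0.1
base -4 39.0 40 82.4 0.1
base 0 38.2 40 82.3 0.1
base 4 37.3 40 82.2 0.1
stone -8 28.5 28 76.6 0.4
stone -4 27.9 28 76.6 0.4
stone 0 27.2 28 76.6 0.4
stone 4 26.6 28 76.7 0.4
```

Call:
carry_out([
  [0.2,[0.2,0.7,0],[0,0,0]],
  [0.2,[0.4,1.5,0],[0,0,0]],
  [0.2,[0.6,2.3,0],[0,0,0]],
  [0.2,[0.8,3.1,0],[0,0,0.1]],
  [0.2,[1.0,3.9,0],[0,0,0.15]],
  [0.2,[1.2,4.7,0],[0,0,0.15]],
  [0.2,[1.4,5.5,0],[0,0,0.15]],
  [0.2,[1.6,6.2,0],[0,0,0.15]],
  [0.2,[1.79,6.76,0],[0,0,0.15]],
  [0.2,[1.79,6.76,0.3],[0,0,0.15]],
  [0.2,[1.79,6.76,0.7],[0,0,0.15]],
  [0.2,[1.79,6.76,1.0],[0,0,0.15]],
  [0.2,[1.79,6.76,1.3],[0,0,0.15]],
  [0.2,[1.79,6.76,1.5],[0,0,0.15]],
  [0.2,[1.79,6.76,1.5],[0,0,0.15]],
  [0.2,[1.79,6.76,1.5],[0,0,0.15]],
])

```text
time_s: 6.5
ee_pos: [560.8, -30.2, 45.9]
ee_rot: [0.997, 0.078, -0.001, -0.0]
contact_force: [-0.1, 0.9, -1.4]
opening: 27.8
finger_force: 24.9
```

```bash
python3 -c "
from h import *
import cv2
go([562.3,-31,35],8.9)
cv2.imwrite('pics/w4.png',eyes.camera('wrist')[:,:,::-1])
"
```

```text
6.5 at [560.8 -30.2  45.9] F [-0.1  0.9 -1.4] op 27.8
shift [0.046 0.034 0.363] turn [-0.005  0.01   0.01 ]
```

View pics/w4.png

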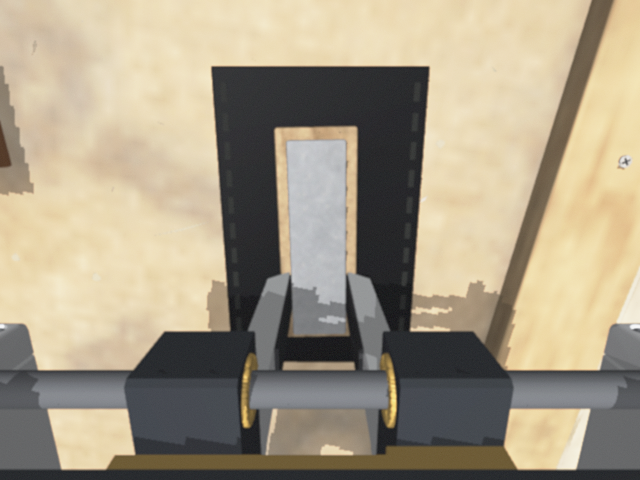

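The stone (275–357, from row 127) sits centred over the mat (far edge 212–429 at row 67). I'll lower it gently, and let go only once the contact shows.

Call:
carry_out([
  [0.2,[0.04,0.03,0.1],[0,0,0]],
  [0.2,[0.04,0.03,0.2],[0,0,0]],
  [0.2,[0.04,0.03,0.28],[0,0,0]],
  [0.2,[0.04,0.03,0.34],[0,0,0]],
  [0.2,[0.04,0.03,0.34],[0,0,0]],
  [0.2,[0.04,0.03,0.34],[0,0,0]],
])

```text
time_s: 7.05
ee_pos: [562.5, -31.5, 36.1]
ee_rot: [0.997, 0.078, -0.0, -0.0]
contact_force: [0.6, -0.0, -2.4]
opening: 27.9
finger_force: 24.9
```

Call:
carry_out([
  [0.2,[0,0,0.04],[0,0,0]],
  [0.2,[0,0,0.08],[0,0,0]],
  [0.2,[0,0,0.08],[0,0,0]],
  [0.2,[0,0,0.08],[0,0,0]],
])

```text
time_s: 7.38
ee_pos: [562.9, -31.6, 34.6]
ee_rot: [0.997, 0.078, 0.0, 0.0]
contact_force: [-3.1, 0.4, 4.9]
opening: 27.8
finger_force: 24.9
```

Contact is felt (+5 N). I'll release, opening only a little so nothing else is touched, then rise.

Call:
carry_out([
  [0.36,[0,0,0],[0,0,0]],
  [0.42,[0,0,0],[0,0,0]],
  [0.5,[0,0,0],[0,0,0]],
  [0.6,[0,0,0],[0,0,0]],
  [0.6,[0,0,0],[0,0,0]],
  [0.6,[0,0,-0.5],[0,0,0]],
  [0.6,[0,0,-1.5],[0,0,0]],
  [0.6,[0,0,-2.5],[0,0,0]],
  [0.6,[0,0,-3.5],[0,0,0]],
  [0.6,[0,0,-4],[0,0,0]],
  [0.6,[0,0,-4],[0,0,0]],
  [0.6,[0,0,-4],[0,0,0]],
])

```text
time_s: 8.38
ee_pos: [562.8, -31.6, 154.1]
ee_rot: [0.997, 0.078, 0.001, 0.0]
contact_force: [0.6, -0.3, 0.1]
opening: 56.1
finger_force: 0.0
```

```bash
python3 -c "
from h import *
import cv2
go([562.3,-31,35],8.9)
cv2.imwrite('pics/w5.png',eyes.camera('wrist')[:,:,::-1])
"
```

```text
8.3833 at [562.8 -31.6 154.1] F [ 0.6 -0.3  0.1] op 56.1
shift [-0.019 -0.023  3.97 ] turn [ 0.004 -0.011  0.003]
```

View pics/w5.png

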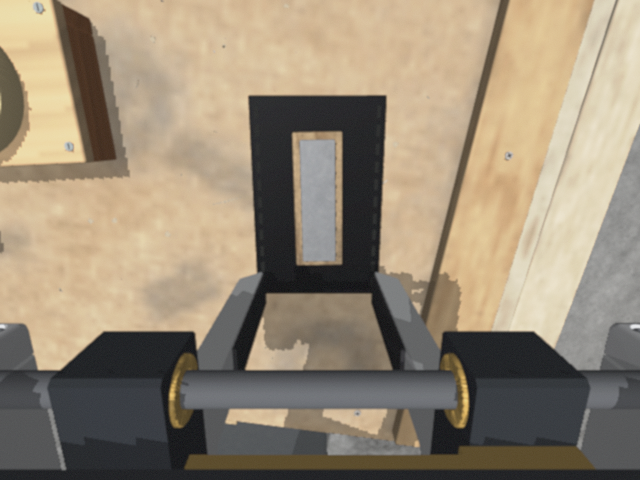

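The oilstone lies flat in the middle of the mat (stone 293–342 by 131–265, mat 250–386 by 96–292), lengthwise and clear of the gripper.

```bash
python3 -c "
from bench import robot
print(robot.sign_off())"
```

```text
the job is handed in; nothing more can be done
None
```

I drew the oilstone out of its slot, laid it flat and lengthwise in the middle of the mat, never touched the brush, and handed the job in at about 8.4 s; no verdict came back.

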